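# Close the spare-ball pot and present the ball dish to the patient

### The job

Get the hand exercise ready for the patient: first put the lid on the pot of spare balls so that it sits fully home and level. Then take up the steel dish, which has a hoop handle, lift it level off the mat, and only when it is in the air turn it a quarter turn so that its tongue points along the mat toward the mat's pointed end, keeping the dish level and the loose ball in its middle all the while. Finish still holding the dish level and still, clear of the mat by about a hand's breadth and over the place where it stood; leave the pot and the other things on the desk where they are.

Things in the scene. Friction and masses are not known exactly. Their poses are not given: they have to be found in the camera images.
- mat: Thin grey mat fixed on the desk, 3 mm thick: a rectangle 180 mm long, 180 mm wide, whose far end (the patient's) runs out to a point. x axis: along its length toward the point; z up. Origin: at desk height, where the dish stands, 80 mm from the straight end and 190 mm from the tip of the point.
- dish: Round shallow steel dish, 150 mm across, rim 28 mm high, 0.25 to 0.4 kg, on the mat on a flat foot 90 mm across. A hoop handle arches over it; a flat white tongue sticks out sideways from the rim. Origin: under the foot's centre, within 15 mm of the mat's origin at the start. x: out along the tongue; y: along the grip bar; z up. At first the tongue points to the mat's +y within 15 degrees.
- dish_grip (a point): Centre of the straight white plastic grip bar at the top of the hoop, 105 mm above the dish's underside, on its axis. The bar is 14 mm thick (dish x), 72 mm long (dish y) and 20 mm high; the ball's top is about 55 mm below the bar's underside. The dish's weight hangs almost straight below it.
- dish_middle (a point): The middle of the dish's floor, 9 mm above its underside. The floor is flat for about 15 mm around this point and rises gently from there to 46 mm, then more steeply to the rim.
- dish_tongue (a point): Outer end of the tongue, 152 mm from the dish's axis along its x axis and 26 mm above its underside. The tongue is 28 mm wide and 5 mm thick.
- ball_center (a point): Centre of the loose black rubber ball, 30 mm in diameter, 30 g, lying in the middle of the dish.
- pot: Round white plastic pot, open at the top, with spare balls inside: 84 mm outside diameter, 75 mm high, wall 4 mm (mouth about 76 mm inside); 0.35 kg, standing loose on the desk. Origin: centre of its underside, z up.
- pot_rim (a point): Centre of the pot's mouth, level with the rim, 75 mm above the desk.
- lid: The pot's loose lid, white plastic, 0.05 to 0.1 kg, right way up on the desk: a disc 90 mm across, 6 mm thick, with a round plug 65 mm across and 8 mm deep below it that drops into the mouth (no thread), and on top a round knob 22 mm in diameter, 30 mm tall. Origin: centre of the plug's underside, z up; disc top at 14 mm, knob top at 44 mm. Seated, its origin is 67 mm above the pot's.
- lid_knob (a point): Point on the knob's axis to grip it by, 35 mm above the plug's underside and 21 mm above the disc's top.
- pen: Bystander: a ballpoint pen, 135 mm long, 10 mm thick, lying on the desk. Origin at its middle, x along it.
- gel: Bystander: clear pump bottle of hand gel, 62 mm across, 175 mm tall. Origin under its centre.
- tape: Bystander: roll of white tape lying flat, 60 mm across, 22 mm high.
- drops: Bystander: small white dropper bottle, 36 mm across, 75 mm tall.
- reflex_hammer: Bystander: reflex hammer lying on the desk, 200 mm long, x along it.

How it is judged:
On the way, in this order (a step that is already met when the one before it is completed fails the run):
1. the lid sits seated and level on the pot, let go (horizontal distance between lid and pot below 0.008 m and z of lid in the frame of pot between 0.06 and 0.0695 m and angle between each of lid, pot's own z axis and vertical below 0.06 rad and contact force between the fingers and lid below 0.2 N), for 0.3 s.
2. the dish is lifted clear of the mat, level, ball in the middle, not yet turned (z of dish in the frame of mat between 0.05 and 0.2 m and contact force between the fingers and dish above 1 N and angle between dish's own z axis and vertical below 0.1 rad and distance between ball_center and dish_middle below 0.028 m and angle between the x axis of dish and the x axis of mat, either way round above 1 rad), for 0.1 s.
3. the dish is turned a quarter turn in the air, tongue toward the mat's point, level, ball in the middle (z of dish in the frame of mat between 0.05 and 0.2 m and contact force between the fingers and dish above 1 N and angle between dish's own z axis and vertical below 0.1 rad and distance between ball_center and dish_middle below 0.028 m and angle between the x axis of dish and the x axis of mat, either way round below 0.2 rad and x of dish_tongue in the frame of mat above 0.05 m), for 0.3 s.
At the end, for the whole second after the job is handed in: Lid on the pot, centred within 8 mm, down within 2.5 mm, level within 3.5 degrees; fingers hold the dish 50 to 200 mm above the desk, within 60 mm of the mat's origin sideways, level within 6 degrees, tongue toward the point within 11 degrees, ball within 23 mm of the middle, at rest (all of step 3 and horizontal distance between lid and pot below 0.008 m and z of lid in the frame of pot between 0.06 and 0.0695 m and angle between each of lid, pot's own z axis and vertical below 0.06 rad and horizontal distance between dish and mat below 0.06 m and linear speed of dish below 0.03 m/s and angular speed of dish below 0.15 rad/s); the arm keeps its last pose, push and grip.
It fails at once if the ball runs far from the middle of the dish (about 40 mm) (distance between ball_center and dish_middle above 0.047 m).
It fails at once if the dish is tipped by more than 17 degrees (angle between dish's own z axis and vertical above 0.3 rad).
It fails at once if the dish is turned while still on or just above the mat (z of dish in the frame of mat below 0.012 m and angle between the x axis of dish and the x axis of mat, either way round below 0.9 rad).
It fails at once if the pot is pushed more than 30 mm away or tipped (distance of pot from where it was at the start of the episode above 0.03 m or angle between pot's own z axis and vertical above 0.3 rad).
It fails at once if a bystander (pen, gel bottle, tape, dropper bottle, reflex hammer) is moved more than 30 mm (distance of any of pen, gel, tape, drops, reflex_hammer from where it was at the start of the episode above 0.03 m).
It also fails if it takes over 58 s, if anything falls off the work surface, if the arm or the gripper's body presses on something with over 40 N, if the wrist force passes 120 N, or if a joint passes its speed limit or range.

### The arm

A 6-joint arm with a two-finger parallel gripper is mounted at the origin on the work surface. World frame = base frame: x ahead of the robot, y to its left, z up, the work surface at z = 0. Lengths are in m, angles in rad, forces in N, time in s.
With the tool pointing down it reaches from about 0.325 to 0.75 m from the base axis. Payload 7.6 kg.
Tool frame: the origin (TCP) lies on the centre line of the jaws, within the pads' length; the fingertips stand 17 mm ahead of it and the grasp point (between the pads) lies 2 mm behind it; z points along the fingers, y is the direction in which the jaws open and shut (so a half turn about z gives the same grasp; the last joint's range is limited). The gripper opens to 85 mm and grips with 20 to 120 N. Pads are 22 mm wide; open, the fingers measure 114 mm over their backs; the gripper's body (76 mm by 85 mm) begins 54 mm behind the grasp point. The pads swing forward as they close: fully open they stand 13 mm farther back than shut.
Start: joints at [-1.183, 0.052, 1.401, -0, 1.689, -0.07], TCP at [0.232, -0.471, 0.248] pointing down, gripper open.
Joint ranges: [-2.9, 2.9], [-0.91, 2.17], [0.12, 2.37], [-1.06, 4.2], [0.26, 2.73], [-2.93, 2.93]. Speed limits (rad/s): [2.57, 2.57, 3.01, 3.14, 3.14, 3.14].

### API

Orientations are given as a rotation vector (axis times angle).
In Python, from station import bot, viewer gives the robot as it stands. The module is installed in compiled form; this text tells all that it offers.
- The arm moves only by the shell command python3 -m crank 'ROWS'. ROWS is JSON, a list of rows, each a list of 7 numbers: the closure in counts, from 0 (fully open) to 255 (shut), then the shift along the tool's x, y, z in cm, then the turn, a rotation vector about the tool's x, y, z in degrees. A call has 1 to 5 rows; each row is the pose to reach, as a shift and turn from the pose commanded when the call began, along the tool's axes at that moment; what a row does not reach only later rows make up. A row lasts 1/10 s, in which the tool goes at most 50 mm and 8.59 degrees, less where a joint would pass 70% of its speed; a pose out of reach is approached as far as the arm can. A call with a gripper value outside its range is refused whole. The fingers move at their own pace and stop on an object; the grip force is fixed at half the most. Time passes only in rows, so rows that repeat a pose let the fingers close. It gives the time, the measured TCP pose, the force and the opening at its end, in the units of the state.
- bot.read_state(): the state, without advancing time (a new reading comes with each control period).
- viewer.get_image(name): name is "scene" or "top" or "wrist"; returns (picture, depth): 480x640x3 uint8, red, green, blue; 480x640 float32, m along the optical axis (not along the pixel's ray), 0 where there is no reading.
- viewer.camera_info(name): a dict with "camera_matrix" (3x3 intrinsics, pixels), "k1" (the pictures are not rectified: a ray, as slopes to the right and down, at radius r is drawn at 1 + k1 r^2 times it, then the intrinsics apply), "world_from_camera" (4x4, takes a point from camera to world coordinates). Camera axes: x right, y down, z forward; pixel columns grow to the right and rows downward; lengths in m; the calibration is good to about 2 mm. A picture is of the moment at which its call begins: read the wrist's pose just before it. camera_info takes no time and is no camera call; for the wrist camera it gives the pose at the moment of the call.
- bot.close_job(): hands the job in, once; it reports no verdict.
The state is a dict: "time": time; "joint_positions": joint angles; "qd": joint speeds; "tau": joint torques, N m; "ee_pos": TCP position; "tool_rot": TCP orientation; "contact_force": force on the tool from outside, world axes, zero at the start; "moment": the same for the moment, N m; "width": finger opening in m.
Only numpy, scipy, OpenCV 4.12 (cv2) and the standard library are available. Lean on these libraries where they do the work, as an engineer would, in place of code of your own. Each camera call takes 0.05 s, during which the arm holds its last target.

## Working session

There is one attempt and no reset: what is moved stays moved. The work goes in short steps, Python scripts to look and compute and a shell command to move; the robot and the scene stay as the last step left them, time stands still between calls to the robot, and variables do not carry over. Pictures are saved under pics/ and viewed, and the job is handed in when it is done.

```bash
mkdir -p pics; ls; python3 - <<'E'
from station import bot, viewer
import cv2,numpy as np
print(bot.read_state())
for n in ["scene","top","wrist"]:
    i=viewer.camera_info(n); print(n,i)
    p,d=viewer.get_image(n)
    cv2.imwrite(f"pics/{n}0.png",p[:,:,::-1]); np.savez(f"{n}0.npz",p=p,d=d,K=i["camera_matrix"],k1=i["k1"],T=i["world_from_camera"])
E
```

```text
pics
{'time': 0.0, 'joint_positions': array([-1.18330859e+00,  5.28696144e-02,  1.40175602e+00,  1.73951611e-05,
        1.68861505e+00, -7.03094368e-02]), 'qd': array([ 4.02382503e-04,  4.55570038e-04, -5.08278212e-04, -2.79011387e-04,
        7.57207044e-05, -4.84567126e-04]), 'tau': array([ 1.47172130e-03, -3.81667113e+01, -3.60188055e+01,  6.93507809e-05,
        6.09093258e-03, -6.18904863e-06]), 'ee_pos': array([ 0.23194794, -0.47066473,  0.24743942]), 'tool_rot': array([-3.05806187e+00, -7.12476227e-01,  3.81830873e-04]), 'contact_force': array([0.2519143 , 0.28222367, 1.27041393]), 'moment': array([-0.00418143, -0.00120661,  0.03097845]), 'width': 0.085111581679608}
scene {'camera_matrix': array([[481.29471924,   0.        , 324.84782986],
       [  0.        , 481.29471924, 239.56716153],
       [  0.        ,   0.        ,   1.        ]]), 'k1': 0.045397979303592885, 'world_from_camera': array([[ 0.81579267,  0.4695802 , -0.33760444,  0.91581427],
       [ 0.57816473, -0.64761558,  0.49630595, -0.54757488],
       [ 0.01441755, -0.60007374, -0.79981475,  0.92609671],
      
[... 399 characters left out ...]
27 ],
       [-0.02050635, -0.09716822, -0.99505669,  1.04169261],
       [ 0.        ,  0.        ,  0.        ,  1.        ]])}
wrist {'camera_matrix': array([[389.85087527,   0.        , 326.37016989],
       [  0.        , 389.85087527, 235.08960489],
       [  0.        ,   0.        ,   1.        ]]), 'k1': -0.004722176179723376, 'world_from_camera': array([[ 4.42465051e-01, -8.63684644e-01, -2.41399076e-01,
         2.91652893e-01],
       [-8.96785717e-01, -4.26062374e-01, -1.19357576e-01,
        -4.40639999e-01],
       [ 2.36241691e-04,  2.69294799e-01, -9.63057763e-01,
         3.73433422e-01],
       [ 0.00000000e+00,  0.00000000e+00,  0.00000000e+00,
         1.00000000e+00]])}
```

View pics/top0.png

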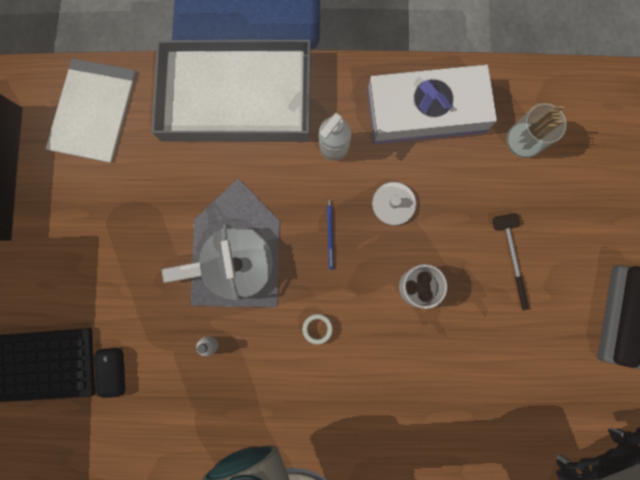

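View pics/scene0.png

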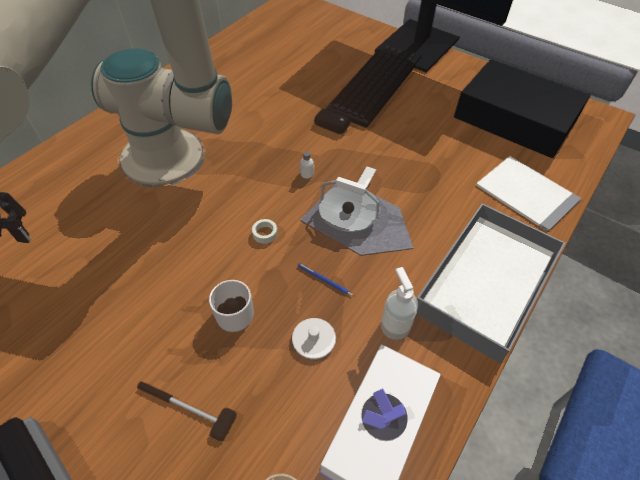

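View pics/wrist0.png

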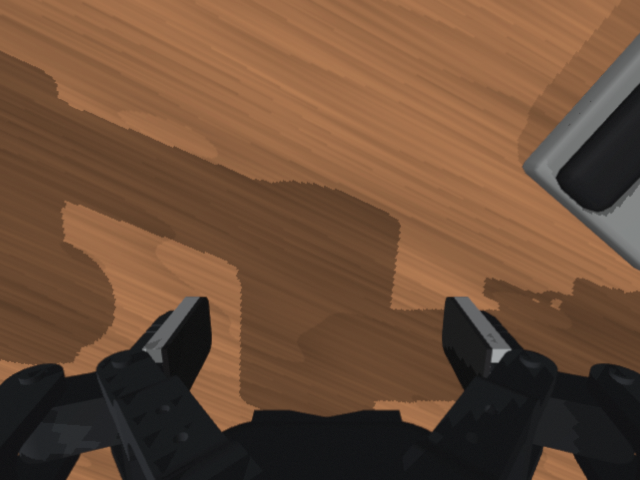

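```bash
cat > h.py <<'E'
import numpy as np,cv2
def load(n):
    z=np.load(n); return z['p'],z['d'],z['K'],float(z['k1']),z['T']
def rays(K,k1,uv):
    uv=np.atleast_2d(np.float64(uv))
    D=np.array([k1,0,0,0,0.])
    return cv2.undistortPoints(uv.reshape(-1,1,2),K,D).reshape(-1,2)
def plane(K,k1,T,uv,z):
    r=rays(K,k1,uv); d=np.c_[r,np.ones(len(r))]@T[:3,:3].T
    s=(z-T[2,3])/d[:,2]; return T[:3,3]+d*s[:,None]
def cloud(p,d,K,k1,T):
    v,u=np.mgrid[0:480,0:640]; r=rays(K,k1,np.c_[u.ravel(),v.ravel()])
    P=np.c_[r,np.ones(len(r))]*d.ravel()[:,None]
    return (P@T[:3,:3].T+T[:3,3]).reshape(480,640,3)
def circ(P):
    (x,y),r=cv2.minEnclosingCircle(np.float32(P[:,:2])); 
    A=np.c_[2*P[:,:2],np.ones(len(P))]; s=np.linalg.lstsq(A,(P[:,:2]**2).sum(1),rcond=None)[0]
    return (x,y,r),(s[0],s[1],np.sqrt(s[2]+s[0]**2+s[1]**2))
E
python3 - <<'E'
from h import *
np.set_printoptions(precision=4,suppress=True)
for n in ["top0.npz","scene0.npz"]:
    p,d,K,k1,T=load(n); C=cloud(p,d,K,k1,T)
    g=p.astype(int); white=(g.max(2)-g.min(2)<40)&(d>0)
    def near(x,y,r,z0,z1,m=None):
        s=(np.hypot(C[...,0]-x,C[...,1]-y)<r)&(C[...,2]>z0)&(C[...,2]<z1)&(d>0)
        return s if m is None else s&m
    # rough from top
    if n[0]=='t':
        lid=plane(K,k1,T,[395,203],.014)[0]; pot=plane(K,k1,T,[424,286],.075)[0]; dish=plane(K,k1,T,[235,262],.0)[0]
        print(lid,pot,dish)
    print(n,'desk z',np.median(C[near(lid[0]+.0,lid[1],.12,-.02,.006)][:,2]))
    s=near(*lid[:2],.06,.009,.019); print('lid disc',s.sum(),circ(C[s]),np.median(C[s][:,2]))
    s=near(*lid[:2],.06,.038,.05); print('knob',s.sum(),C[s].mean(0),circ(C[s])[0])
    s=near(*pot[:2],.06,.068,.082); print('pot',s.sum(),C[s].mean(0),circ(C[s]))
    s=near(*dish[:2],.1,.1,.135); q=C[s]; print('bar',s.sum(),q.mean(0),q.min(0),q.max(0)); 
    r=cv2.minAreaRect(np.float32(q[:,:2])); print(r)
E
```

```text
[ 0.6556 -0.202   0.014 ] [ 0.4836 -0.2492  0.075 ] [0.5297 0.129  0.    ]
top0.npz desk z 0.0005510957410282957
lid disc 1335 ((0.6551488637924194, -0.19899214804172516, 0.04543915018439293), (np.float64(0.6551381613921258), np.float64(-0.1990849629208693), np.float64(0.03310561517344117))) 0.014517195021747753
knob 93 [ 0.6547 -0.1984  0.0444] (0.6545680165290833, -0.19905921816825867, 0.010846655815839767)
pot 321 [ 0.4833 -0.2512  0.0748] ((0.48322969675064087, -0.2504280209541321, 0.042180344462394714), (np.float64(0.4835926038288997), np.float64(-0.24998267061473092), np.float64(0.03953200793514364)))
bar 403 [0.5249 0.1203 0.1153] [0.4742 0.1087 0.1004] [0.5761 0.1348 0.1231]
((0.5251873731613159, 0.12155969440937042), (0.10354699939489365, 0.014910884201526642), 11.563708305358887)
scene0.npz desk z 0.0006192807981822979
lid disc 1247 ((0.6559963822364807, -0.20023338496685028, 0.04542640224099159), (np.float64(0.6559258584862603), np.float64(-0.20000212397944986), np.float64(0.03314236585304354))) 0.014755522747179506
knob 98 [ 0.6567 -0.201   0.0438] (0.6559715867042542, -0.20015506446361542, 0.011146859265863895)
pot 348 [ 0.4855 -0.2522  0.0741] ((0.4851744771003723, -0.2505693733692169, 0.042693350464105606), (np.float64(0.4853752435323637), np.float64(-0.25113023838169696), np.float64(0.039669492224900696)))
bar 321 [0.5307 0.1195 0.1125] [0.478  0.1069 0.1001] [0.5799 0.1347 0.1222]
((0.5289191007614136, 0.12136350572109222), (0.10367503762245178, 0.017154891043901443), 10.680194854736328)
```

```bash
python3 - <<'E'
from h import *
p,d,K,k1,T=load("top0.npz")
c=p[160:340,150:310,::-1]
cv2.imwrite("pics/topcrop.png",cv2.resize(c,None,fx=3.3,fy=3.3,interpolation=cv2.INTER_CUBIC))
p,d,K,k1,T=load("scene0.npz")
c=p[150:270,270:430,::-1]
cv2.imwrite("pics/scenecrop.png",cv2.resize(c,None,fx=5,fy=5,interpolation=cv2.INTER_CUBIC))
E
```

```text
(no output)
```

View pics/topcrop.png

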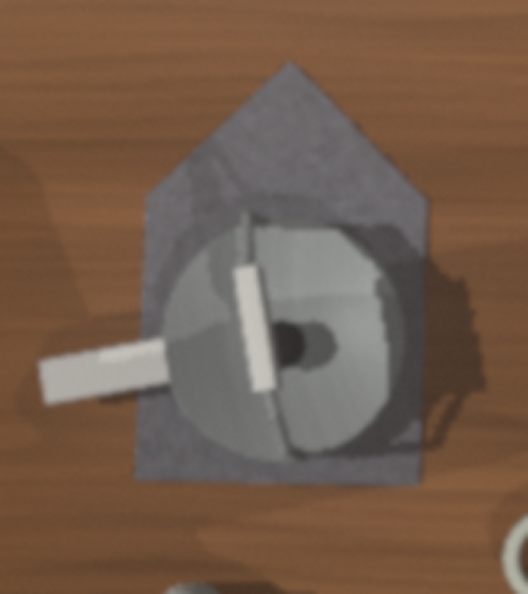

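View pics/scenecrop.png

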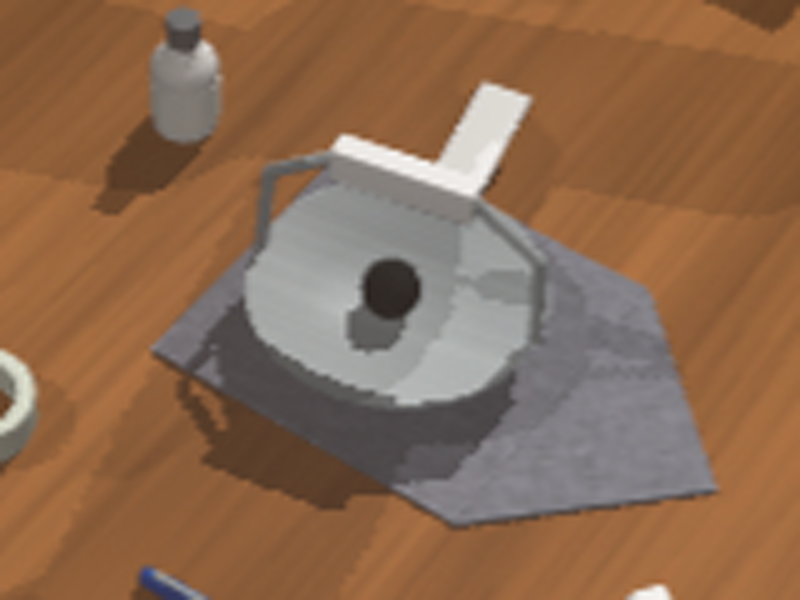

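```bash
python3 - <<'E'
from h import *
np.set_printoptions(precision=4,suppress=True)
p,d,K,k1,T=load("top0.npz")
f=lambda a:np.array(a)/3.3+[150,160]-.35
m=plane(K,k1,T,f([[291,62],[147,200],[428,200],[135,479],[420,485]]),.003); print(m)
back=(m[3]+m[4])/2; yaw=np.degrees(np.arctan2(*(m[0]-back)[1::-1])); print('mat',np.linalg.norm(m[0]-back),yaw,back+(m[0]-back)*80/270)
b=plane(K,k1,T,f([[247,266],[263,390]]),.118); print(b,b.mean(0),np.degrees(np.arctan2(*(b[0]-b[1])[1::-1])))
t=plane(K,k1,T,f([[44,382],[40,360],[47,404]]),.0315); v=t[0]-b.mean(0); print('tongue',t,np.linalg.norm(v[:2]),np.degrees(np.arctan2(v[1],v[0])))
p,d,K,k1,T=load("scene0.npz")
f=lambda a:np.array(a)/5+[270,150]-.4
m=plane(K,k1,T,f([[714,492],[648,287],[455,524],[155,350]]),.003); print(m)
b=plane(K,k1,T,f([[340,140],[475,188]]),.118); print('bar',b,b.mean(0),np.degrees(np.arctan2(*(b[1]-b[0])[1::-1])))
t=plane(K,k1,T,f([[508,91]]),.0315); v=t[0]-b.mean(0); print('tongue',t,np.linalg.norm(v[:2]),np.degrees(np.arctan2(v[1],v[0])))
# rows helper
E
cat >> h.py <<'E'
from scipy.spatial.transform import Rotation as R
def go(x,y,z,psiy=None,level=True):
    """shift (cm) and turn (deg) in tool axes from the measured pose to TCP x,y,z, tool y at yaw psiy deg, pointing down"""
    from station import bot
    s=bot.read_state(); Rt=R.from_rotvec(s['tool_rot']); M=Rt.as_matrix()
    sh=M.T@(np.array([x,y,z])-s['ee_pos'])*100
    cur=np.degrees(np.arctan2(M[1,1],M[0,1]))
    if psiy is None: psiy=cur
    a=np.radians(psiy); Y=np.array([np.cos(a),np.sin(a),0]); Z=np.array([0,0,-1.]); X=np.cross(Y,Z)
    G=np.c_[X,Y,Z]; rv=np.degrees((Rt.inv()*R.from_matrix(G)).as_rotvec())
    print('t',round(s['time'],2),'pos',s['ee_pos'].round(4),'yawY',round(cur,2),'tilt',np.degrees(np.arccos(-M[2,2])).round(2),'w',round(s['width'],4),'F',s['contact_force'].round(1),'q',np.degrees(s['joint_positions']).round(0))
    print('shift cm',sh.round(2),'turn deg',rv.round(2))
def snap(n,out):
    from station import viewer
    i=viewer.camera_info(n); p,d=viewer.get_image(n)
    cv2.imwrite(f"pics/{out}.png",p[:,:,::-1]); np.savez(f"{out}.npz",p=p,d=d,K=i["camera_matrix"],k1=i["k1"],T=i["world_from_camera"])
E
python3 -c "
from h import *
go(.6555,-.1996,.15)"
```

```text
[[0.7067 0.128  0.003 ]
 [0.6163 0.2177 0.003 ]
 [0.6183 0.0379 0.003 ]
 [0.4393 0.2187 0.003 ]
 [0.4387 0.039  0.003 ]]
mat 0.26772618181666963 -0.1734261893952543 [0.5183 0.1286 0.003 ]
[[0.5622 0.1282 0.118 ]
 [0.4926 0.1169 0.118 ]] [0.5274 0.1226 0.118 ] 9.188044593198018
tongue [[0.4982 0.2701 0.0315]
 [0.5117 0.2732 0.0315]
 [0.4847 0.2676 0.0315]] 0.1503345039133175 101.19290884048937
[[0.7087 0.1267 0.003 ]
 [0.6189 0.2197 0.003 ]
 [0.6192 0.039  0.003 ]
 [0.442  0.0404 0.003 ]]
bar [[0.4946 0.1181 0.118 ]
 [0.5618 0.1294 0.118 ]] [0.5282 0.1238 0.118 ] 9.603708340239828
tongue [[0.5006 0.2704 0.0315]] 0.14919785515512535 100.64112681547536
t 0.15 pos [ 0.232  -0.4707  0.2477] yawY -63.77 tilt 0.07 w 0.0859 F [-0.3 -0.1  0.2] q [-68.   3.  80.   0.  97.  -4.]
shift cm [49.97 -5.59  9.78] turn deg [-0.07 -0.01 -0.  ]
```

```bash
python3 -m crank '[[0,5,-0.6,0.5,0,0,0],[0,10,-1.1,1,0,0,0],[0,15,-1.7,1.5,0,0,0],[0,20,-2.2,2,0,0,0],[0,25,-2.8,2.5,0,0,0]]'; python3 -m crank '[[0,4,-0.5,0.8,0,0,0],[0,8,-1,1.6,0,0,0],[0,12,-1.4,2.4,0,0,0],[0,16,-1.8,3.2,0,0,0],[0,20,-2.2,4,0,0,0]]'
python3 -c "
from h import *
go(.6555,-.1996,.15)
snap('wrist','w1')"
```

```text
time: 0.65
ee_pos: [0.443, -0.3355, 0.2232]
tool_rot: [-3.06, -0.713, 0.0]
contact_force: [-0.2, -0.9, 0.6]
width: 0.0851
time: 1.15
ee_pos: [0.6124, -0.2276, 0.1828]
tool_rot: [-3.059, -0.713, 0.001]
contact_force: [0.3, -0.8, -0.1]
width: 0.0852
t 1.15 pos [ 0.6124 -0.2276  0.1828] yawY -63.76 tilt 0.03 w 0.0852 F [ 0.3 -0.8 -0.1] q [-24.  25.  62.  -0.  93.  40.]
shift cm [ 5.1  -0.6   3.28] turn deg [-0.02  0.03  0.  ]
```

View pics/w1.png

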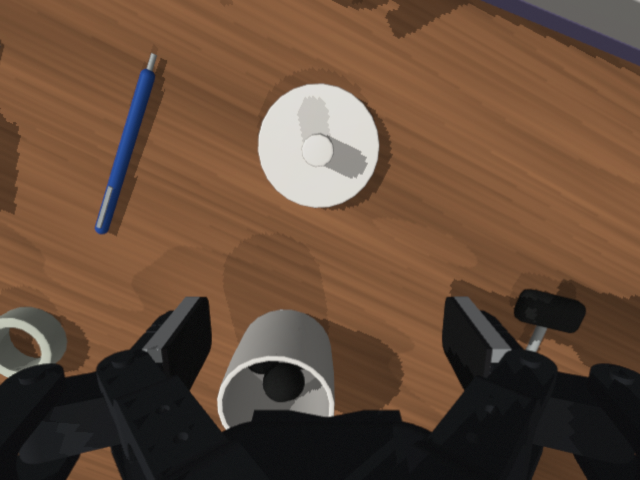

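```bash
python3 - <<'E'
from h import *
np.set_printoptions(precision=4,suppress=True)
p,d,K,k1,T=load("w1.npz"); C=cloud(p,d,K,k1,T)
# colour mask of lid + ray onto disc top
w=((p.max(2).astype(int)-p.min(2)<30)&(p.min(2)>110)).astype(np.uint8); w[230:]=0; w[:80]=0
c=max(cv2.findContours(w,0,2)[0],key=cv2.contourArea)
P=plane(K,k1,T,cv2.convexHull(c).reshape(-1,2),.014); print('lid disc ray',circ(P))
print('knob ray',plane(K,k1,T,[317,150],.044))
for nm,xy,a,b in(('knob',(.6555,-.2),.038,.05),('disc',(.6555,-.2),.009,.019),('pot',(.4843,-.2505),.068,.082)):
    s=(np.hypot(C[...,0]-xy[0],C[...,1]-xy[1])<.06)&(C[...,2]>a)&(C[...,2]<b)&(d>0)
    print(nm,s.sum(),np.median(C[s][:,2]),circ(C[s]))
go(.6555,-.1996,.15)
E
```

```text
lid disc ray ((0.6556887030601501, -0.19898119568824768, 0.044912125915288925), (np.float64(0.6557047947842681), np.float64(-0.19899677904750065), np.float64(0.04462521838376297)))
knob ray [[ 0.6557 -0.1989  0.044 ]]
knob 826 0.04424455831912624 ((0.6553953886032104, -0.1991077959537506, 0.010991865769028664), (np.float64(0.6555343923038809), np.float64(-0.19920023251816382), np.float64(0.007546878283140457)))
disc 10889 0.014315229885412672 ((0.6553316712379456, -0.19918909668922424, 0.045064348727464676), (np.float64(0.6556961979336436), np.float64(-0.19910446181425356), np.float64(0.03265060079544217)))
pot 1729 0.07448547706966163 ((0.48430928587913513, -0.24995262920856476, 0.04207338020205498), (np.float64(0.4851407244296572), np.float64(-0.2498375253281419), np.float64(0.039483319036653516)))
t 1.2 pos [ 0.6156 -0.2232  0.1798] yawY -63.51 tilt 0.22 w 0.0852 F [ 2.9  3.3 -1. ] q [-23.  26.  61.   0.  93.  40.]
shift cm [ 4.63 -0.32  2.98] turn deg [-0.22  0.    0.  ]
```

```bash
python3 -m crank '[[0,2,-0.2,2,0,0,0],[0,4.6,-0.3,4,0,0,0],[0,4.6,-0.3,5,0,0,0],[0,4.6,-0.3,5,0,0,0],[0,4.6,-0.3,5,0,0,0]]'
python3 -c "
from h import *
go(.6555,-.1992,.036)"
```

```text
time: 1.7
ee_pos: [0.6508, -0.2064, 0.1341]
tool_rot: [3.06, 0.712, 0.0]
contact_force: [-0.8, -0.5, 0.5]
width: 0.0856
t 1.7 pos [ 0.6508 -0.2064  0.1341] yawY -63.81 tilt 0.02 w 0.0856 F [-0.8 -0.5  0.5] q [-21.  32.  58.  -0.  90.  43.]
shift cm [ 0.74 -0.44  9.81] turn deg [ 0.02  0.   -0.  ]
```

```bash
python3 -m crank '[[0,0.7,-0.4,2,0,0,0],[0,0.7,-0.4,5,0,0,0],[0,0.7,-0.4,6.5,0,0,0],[0,0.7,-0.4,6.5,0,0,0],[0,0.7,-0.4,6.5,0,0,0]]'
python3 -c "
from h import *
go(.6555,-.1992,.036)
snap('wrist','w2')"
```

```text
time: 2.2
ee_pos: [0.656, -0.1997, 0.0701]
tool_rot: [3.059, 0.712, 0.002]
contact_force: [0.5, 0.2, 1.5]
width: 0.0854
t 2.2 pos [ 0.656  -0.1997  0.0701] yawY -63.81 tilt 0.09 w 0.0854 F [0.5 0.2 1.5] q [-20.  35.  61.  -0.  83.  44.]
shift cm [-0.03 -0.07  3.41] turn deg [ 0.07 -0.06  0.  ]
```

View pics/w2.png

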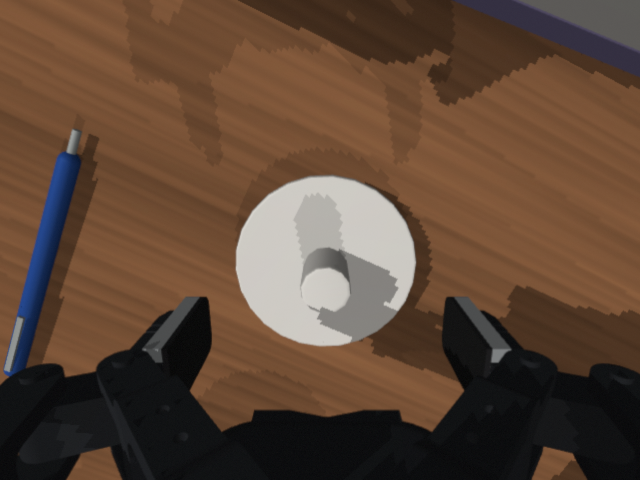

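The knob (at 326,288) lies centred between the pads (210…443). I descend and close.

```bash
python3 -m crank '[[0,0,-0.1,1.5,0,0,0],[0,0,-0.1,3.2,0,0,0],[0,0,-0.1,3.2,0,0,0],[120,0,-0.1,3.2,0,0,0],[255,0,-0.1,3.2,0,0,0]]'; python3 -m crank '[[255,0,0,0,0,0,0],[255,0,0,0,0,0,0],[255,0,0,0,0,0,0],[255,0,0,0,0,0,0],[255,0,0,0,0,0,0]]'
python3 -c "
from h import *
go(.6555,-.1992,.036)"
```

```text
time: 2.75
ee_pos: [0.6555, -0.1982, 0.037]
tool_rot: [3.059, 0.713, 0.001]
contact_force: [0.9, -0.6, -0.3]
width: 0.0592
time: 3.25
ee_pos: [0.6557, -0.1983, 0.0374]
tool_rot: [3.059, 0.713, 0.002]
contact_force: [-0.9, 0.3, 3.7]
width: 0.0201
t 3.25 pos [ 0.6557 -0.1983  0.0374] yawY -63.77 tilt 0.08 w 0.0201 F [-0.9  0.3  3.7] q [-20.  37.  63.   0.  80.  44.]
shift cm [-0.06  0.07  0.14] turn deg [ 0.06 -0.05  0.  ]
```

```bash
python3 -m crank '[[255,0,0,-1,0,0,0],[255,0,0,-4,0,0,0],[255,0,0,-7,0,0,0],[255,0,0,-10,0,0,0],[255,0,0,-10,0,0,0]]'
python3 -c "
from h import *
go(.4845,-.2502,.14)
snap('wrist','w3')"
```

```text
time: 3.75
ee_pos: [0.6572, -0.1988, 0.1429]
tool_rot: [3.055, 0.712, 0.012]
contact_force: [0.7, -0.5, 0.1]
width: 0.0199
t 3.75 pos [ 0.6572 -0.1988  0.1429] yawY -63.77 tilt 0.53 w 0.0199 F [ 0.7 -0.5  0.1] q [-20.  32.  58.  -0.  90.  44.]
shift cm [-17.76  -3.02   0.16] turn deg [ 0.38 -0.36  0.  ]
```

View pics/w3.png

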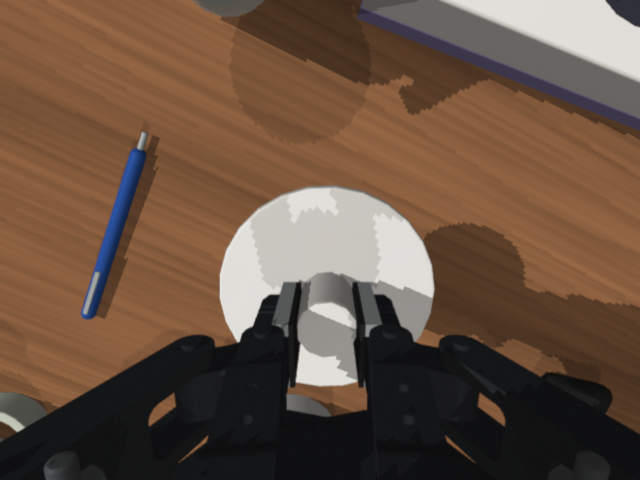

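```bash
python3 -m crank '[[255,-2,-0.4,0,0,0,0],[255,-6,-1,0,0,0,0],[255,-10,-1.7,0,0,0,0],[255,-14,-2.4,0,0,0,0],[255,-17,-2.9,0,0,0,0]]'; python3 -m crank '[[255,-0.4,0,0,0,0,0],[255,-0.7,-0.1,0,0,0,0],[255,-0.7,-0.1,0,0,0,0],[255,-0.7,-0.1,0,0,0,0]]'
python3 -c "
from h import *
go(.485,-.2497,.115)
snap('scene','s4')
snap('top','t4')
go(.485,-.2497,.115)"
```

```text
time: 4.3
ee_pos: [0.4871, -0.2472, 0.1346]
tool_rot: [-3.058, -0.712, 0.005]
contact_force: [-0.2, -1.1, -1.3]
width: 0.0199
time: 4.7
ee_pos: [0.4839, -0.249, 0.1362]
tool_rot: [-3.059, -0.714, 0.0]
contact_force: [-0.4, -0.2, -0.8]
width: 0.0202
t 4.7 pos [ 0.4839 -0.249   0.1362] yawY -63.72 tilt 0.03 w 0.0202 F [-0.4 -0.2 -0.8] q [-31.  10.  86.   0.  84.  33.]
shift cm [0.07 0.11 2.12] turn deg [-0.02  0.01  0.  ]
t 4.8 pos [ 0.4839 -0.2491  0.1363] yawY -63.71 tilt 0.02 w 0.0203 F [ 0.3  0.2 -0.2] q [-31.  10.  86.   0.  84.  33.]
shift cm [0.07 0.11 2.13] turn deg [-0.01  0.01  0.  ]
```

View pics/s4.png

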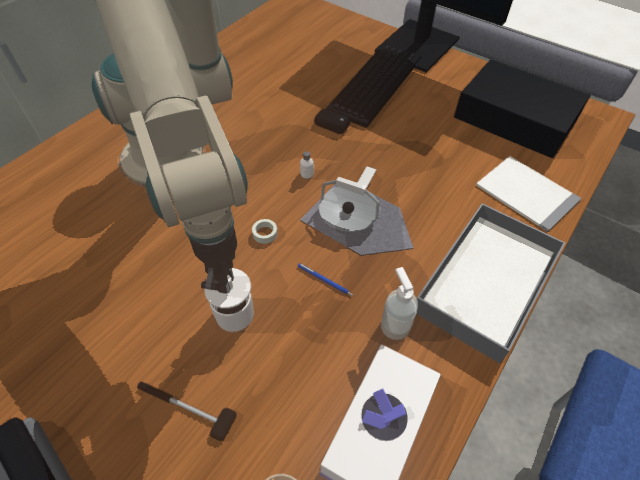

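View pics/t4.png

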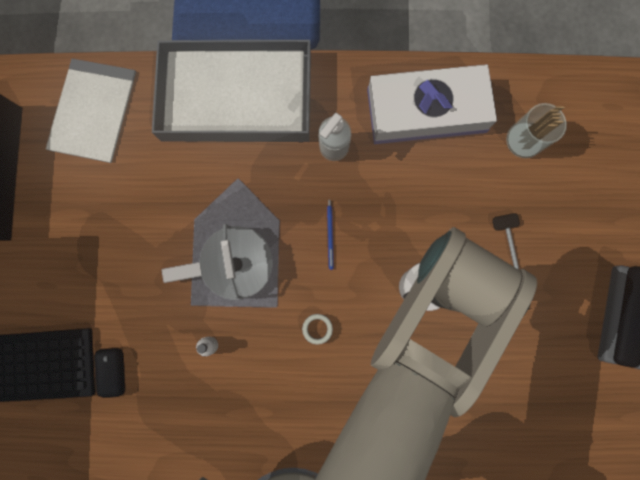

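```bash
python3 - <<'E'
from h import *
p,d,K,k1,T=load("s4.npz"); C=cloud(p,d,K,k1,T)
s=(np.hypot(C[...,0]-.4845,C[...,1]+.25)<.06)&(C[...,2]>.107)&(C[...,2]<.119)&(d>0)&(p.min(2)>90)
q=C[s][:,:2]; print(s.sum(),np.median(C[s][:,2]))
h=cv2.convexHull(np.float32(q)).reshape(-1,2); print(circ(q)[0])
# level check: plane fit
A=np.c_[q,np.ones(len(q))]; print(np.linalg.lstsq(A,C[s][:,2],rcond=None)[0])
E
```

```text
929 0.11331228854166331
(0.4854593575000763, -0.24935536086559296, 0.04488363116979599)
[-0.00799449 -0.00038822  0.11719833]
```

```bash
python3 -m crank '[[255,0,0.1,1,0,0,0],[255,0,0.1,2,0,0,0],[255,0,0.1,2.6,0,0,0],[255,0,0.1,2.9,0,0,0],[255,0,0.1,2.9,0,0,0]]';python3 -m crank '[[255,0,0,0.2,0,0,0],[255,0,0,0.3,0,0,0],[255,0,0,0.3,0,0,0]]'
```

```text
time: 5.3
ee_pos: [0.4834, -0.2502, 0.1068]
tool_rot: [-3.059, -0.713, 0.001]
contact_force: [1.1, -1.2, -1.0]
width: 0.0199
time: 5.6
ee_pos: [0.4837, -0.2504, 0.1047]
tool_rot: [3.059, 0.713, 0.0]
contact_force: [-0.1, 0.4, -1.1]
width: 0.0201
```

Essentially seated (expected 0.1044). Press a touch, then release.

```bash
python3 -m crank '[[255,0,0,0.1,0,0,0],[255,0,0,0.1,0,0,0],[200,0,0,0.1,0,0,0],[100,0,0,0.1,0,0,0],[0,0,0,0.1,0,0,0]]';python3 -m crank '[[0,0,0,0,0,0,0],[0,0,0,0,0,0,0],[0,0,0,0,0,0,0],[0,0,0,0,0,0,0],[0,0,0,0,0,0,0]]';python3 -m crank '[[0,0,0,-1,0,0,0],[0,0,0,-4,0,0,0],[0,0,0,-8,0,0,0],[0,0,0,-12,0,0,0],[0,-5,0,-13,0,0,0]]'
python3 - <<'E'
from h import *
snap('wrist','w5');snap('scene','s5')
for n in('w5','s5'):
    p,d,K,k1,T=load(n+".npz"); C=cloud(p,d,K,k1,T)
    for a,b in((.077,.087),(.106,.116),(.068,.0765)):
        s=(np.hypot(C[...,0]-.4845,C[...,1]+.25)<.06)&(C[...,2]>a)&(C[...,2]<b)&(d>0)&(p.min(2)>70)
        q=C[s][:,:2]; 
        if s.sum()<10: continue
        A=np.c_[q,np.ones(len(q))];print(n,a,s.sum(),np.median(C[s][:,2]),circ(q)[0],np.linalg.lstsq(A,C[s][:,2],rcond=None)[0][:2])
go(.45,-.12,.3)
E
```

```text
time: 6.1
ee_pos: [0.4837, -0.2504, 0.1033]
tool_rot: [3.06, 0.713, -0.0]
contact_force: [0.8, -0.1, 0.8]
width: 0.048
time: 6.6
ee_pos: [0.4837, -0.2503, 0.1036]
tool_rot: [3.06, 0.713, 0.0]
contact_force: [-0.1, -0.0, -0.7]
width: 0.0853
time: 7.1
ee_pos: [0.443, -0.2715, 0.2396]
tool_rot: [3.051, 0.719, 0.011]
contact_force: [-0.0, -1.6, 0.5]
width: 0.0855
w5 0.077 11397 0.08134731301703996 (0.48321405053138733, -0.2505875825881958, 0.04513515532016754) [ 0.00034984 -0.00114237]
w5 0.106 871 0.11119188265777863 (0.48325297236442566, -0.25054946541786194, 0.010892525315284729) [-0.00455598 -0.00469101]
s5 0.077 1230 0.08180244337669246 (0.4848106801509857, -0.25036871433258057, 0.04571530595421791) [-0.00082486 -0.00262721]
s5 0.106 93 0.11127531336496066 (0.48460280895233154, -0.25060686469078064, 0.011396807618439198) [-0.03893338  0.08463093]
s5 0.068 29 0.07051400288167742 (0.4826982021331787, -0.2520764470100403, 0.04485796391963959) [-0.06218794  0.0225768 ]
t 7.2 pos [ 0.4379 -0.2741  0.2373] yawY -63.93 tilt 0.34 w 0.0857 F [-0.   0.3 -0.4] q [-36.   2.  83.  -0.  95.  28.]
shift cm [  7.87 -13.28  -6.33] turn deg [ 0.33 -0.08  0.  ]
```

View pics/w5.png

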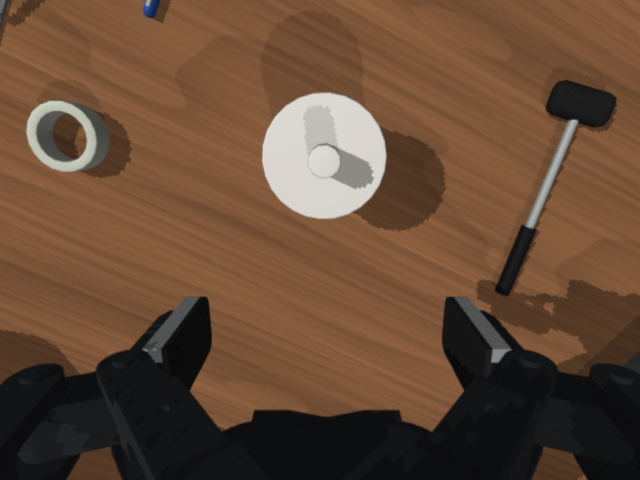

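View pics/s5.png

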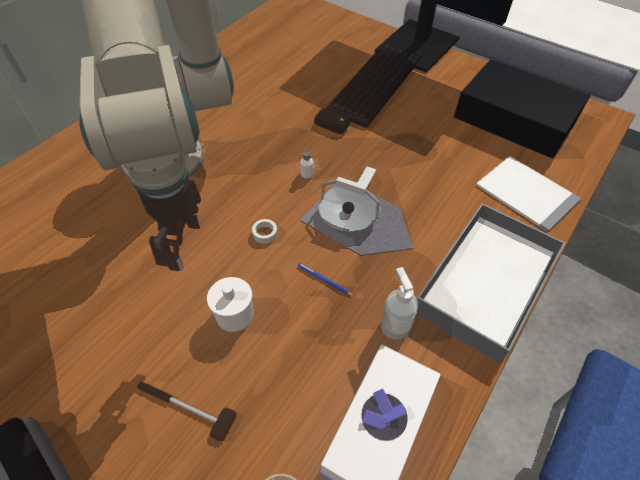

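Seated: disc top at 0.0813 (nominal 0.081), level, about 1.5 mm off centre. Now to the dish, with a turn.

```bash
python3 -c "
from h import *
go(.528,.123,.27,18)
go(.528,.123,.27,100)"
```

```text
t 7.2 pos [ 0.4379 -0.2741  0.2373] yawY -63.93 tilt 0.34 w 0.0857 F [-0.   0.3 -0.4] q [-36.   2.  83.  -0.  95.  28.]
shift cm [ 25.55 -31.7   -3.41] turn deg [  0.33   0.17 -81.93]
t 7.2 pos [ 0.4379 -0.2741  0.2373] yawY -63.93 tilt 0.34 w 0.0857 F [-0.   0.3 -0.4] q [-36.   2.  83.  -0.  95.  28.]
shift cm [ 25.55 -31.7   -3.41] turn deg [   0.18    0.45 -163.93]
```

```bash
python3 -m crank '[[0,3,-3.7,-1,0,0,-8],[0,6,-7.4,-2,0,0,-16],[0,9,-11.1,-3,0,0,-24],[0,12,-14.8,-3.5,0,0,-32],[0,15,-18.5,-3.5,0,0,-40]]'; python3 -c "
from h import *
go(.528,.123,.27,55)"
```

```text
time: 7.7
ee_pos: [0.4928, -0.0377, 0.2699]
tool_rot: [2.625, 1.723, 0.003]
contact_force: [0.5, 0.1, -0.2]
width: 0.0854
t 7.7 pos [ 0.4928 -0.0377  0.2699] yawY -23.45 tilt 0.13 w 0.0854 F [ 0.5  0.1 -0.2] q [-9. -2. 83.  0. 99. 15.]
shift cm [ 1.614e+01 -3.170e+00 -1.000e-02] turn deg [ 1.300e-01  6.000e-02 -7.845e+01]
```

```bash
python3 -m crank '[[0,3.2,-0.6,0,0,0,-8],[0,6.4,-1.2,0,0,0,-16],[0,9.6,-1.8,0,0,0,-24],[0,12.8,-2.4,0,0,0,-32],[0,15,-2.8,0,0,0,-40]]'; python3 -m crank '[[0,0,0,0,0,0,-8],[0,0,0,0,0,0,-16],[0,0,0,0,0,0,-24],[0,0,0,0,0,0,-32],[0,0,0,0,0,0,-40]]'; python3 -m crank '[[0,0,0,0,0,0,-8],[0,0,0,0,0,0,-16],[0,0,0,0,0,0,-24],[0,0,0,0,0,0,-32],[0,0,0,0,0,0,-40]]';python3 -m crank '[[0,0,0,0,0,0,-3],[0,0,0,0,0,0,-3],[0,0,0,0,0,0,-3]]'; python3 -c "
from h import *
go(.528,.123,.27,100)
snap('wrist','w6')
go(.528,.123,.27,100)"
```

```text
time: 8.2
ee_pos: [0.5274, 0.111, 0.2686]
tool_rot: [-1.876, -2.519, -0.0]
contact_force: [-0.8, -1.3, 1.0]
width: 0.0853
time: 8.7
ee_pos: [0.5273, 0.1091, 0.2686]
tool_rot: [-0.904, -3.009, -0.0]
contact_force: [-0.1, -0.4, 0.4]
width: 0.0855
time: 9.2
ee_pos: [0.5273, 0.1091, 0.2686]
tool_rot: [0.18, -3.136, -0.0]
contact_force: [0.0, -0.9, 0.2]
width: 0.085
time: 9.5
ee_pos: [0.5273, 0.1089, 0.2685]
tool_rot: [-0.25, 3.132, -0.0]
contact_force: [-0.3, -0.2, 0.4]
width: 0.0854
t 9.5 pos [0.5273 0.1089 0.2685] yawY 99.14 tilt 0.0 w 0.0854 F [-0.3 -0.2  0.4] q [  8.   5.  76.  -0.  99. -91.]
shift cm [-0.29  1.38 -0.15] turn deg [-0.    0.   -0.86]
t 9.55 pos [0.5273 0.1089 0.2685] yawY 99.15 tilt 0.0 w 0.0852 F [-0.1 -0.2  0.8] q [  8.   5.  76.  -0.  99. -91.]
shift cm [-0.29  1.38 -0.15] turn deg [-0.    0.   -0.85]
```

View pics/w6.png

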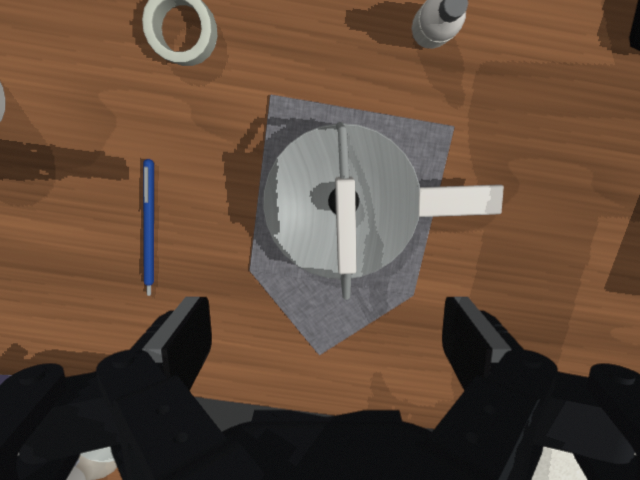

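```bash
python3 - <<'E'
from h import *
p,d,K,k1,T=load("w6.npz"); C=cloud(p,d,K,k1,T)
s=(np.hypot(C[...,0]-.528,C[...,1]-.123)<.07)&(C[...,2]>.112)&(C[...,2]<.124)&(d>0)&(p.min(2)>110)
q=C[s]; print(s.sum(),np.median(q[:,2]),q.mean(0)); r=cv2.minAreaRect(np.float32(q[:,:2]));print(r)
l=cv2.fitLine(np.float32(q[:,:2]),2,0,.01,.01).ravel(); print(np.degrees(np.arctan2(l[1],l[0])))
w=((p.max(2).astype(int)-p.min(2)<30)&(p.min(2)>140)).astype(np.uint8); w[:170]=0;w[300:]=0;w[:,:325]=0;w[:,:]*=1
n,lab,st,ce=cv2.connectedComponentsWithStats(w)
for i in range(1,n):
    if st[i,4]>500:
        c=cv2.findContours((lab==i).astype(np.uint8),0,2)[0][0].reshape(-1,2)
        zz=.118 if st[i,0]<400 else .0315
        P=plane(K,k1,T,c,zz); print(st[i],cv2.minAreaRect(np.float32(P[:,:2])))
# ball
b=(p.max(2)<60); b[:150]=0;b[260:]=0;b[:,:300]=0;b[:,380:]=0
v,u=np.nonzero(b); print('ball',u.min(),u.max(),v.min(),v.max(),plane(K,k1,T,[u.mean(),v.min()+14],.027))
m=plane(K,k1,T,[[320,354],[270,95],[453,128],[250,271],[412,297]],.003); print(m)
E
```

```text
1779 0.11819814746169416 [0.52598654 0.12322089 0.11816165]
((0.5266985893249512, 0.12335523962974548), (0.0735270157456398, 0.013993656262755394), 11.396247863769531)
11.260053
[ 337  171   32  106 2218] ((0.5246369242668152, 0.127977192401886), (0.0791223868727684, 0.022271592170000076), 11.199191093444824)
[ 419  186   84   31 2378] ((0.5053697824478149, 0.23308224976062775), (0.027561817318201065, 0.0782925933599472), 11.421392440795898)
[325 211  13  61 677] ((0.539320170879364, 0.11434915661811829), (0.0462883859872818, 0.009066146798431873), 9.206610679626465)
ball 328 358 189 213 [[0.52699828 0.118939   0.027     ]]
[[0.70692647 0.130334   0.003     ]
 [0.43911221 0.04031692 0.003     ]
 [0.44081263 0.21893714 0.003     ]
 [0.61922004 0.04069805 0.003     ]
 [0.62104449 0.21846395 0.003     ]]
```

```bash
python3 -c "
from h import *
go(.5267,.1233,.165,101.2)"; python3 -m crank '[[0,-0.2,1.4,3,0,0,-2],[0,-0.2,1.4,7,0,0,-2],[0,-0.2,1.4,10,0,0,-2],[0,-0.2,1.4,10,0,0,-2],[0,-0.2,1.4,10,0,0,-2]]'; python3 -c "
from h import *
go(.5267,.1233,.106,101.2)
snap('wrist','w7')"
```

```text
t 9.55 pos [0.5273 0.1089 0.2685] yawY 99.15 tilt 0.0 w 0.0852 F [-0.1 -0.2  0.8] q [  8.   5.  76.  -0.  99. -91.]
shift cm [-0.17  1.43 10.35] turn deg [-0.    0.   -2.05]
time: 10.05
ee_pos: [0.5273, 0.1229, 0.1692]
tool_rot: [-0.306, 3.126, -0.0]
contact_force: [0.4, 0.6, 0.5]
width: 0.0854
t 10.05 pos [0.5273 0.1229 0.1692] yawY 101.19 tilt 0.01 w 0.0854 F [0.4 0.6 0.5] q [  9.   8.  84.  -0.  88. -92.]
shift cm [0.05 0.05 6.32] turn deg [-0.01  0.01 -0.01]
```

View pics/w7.png

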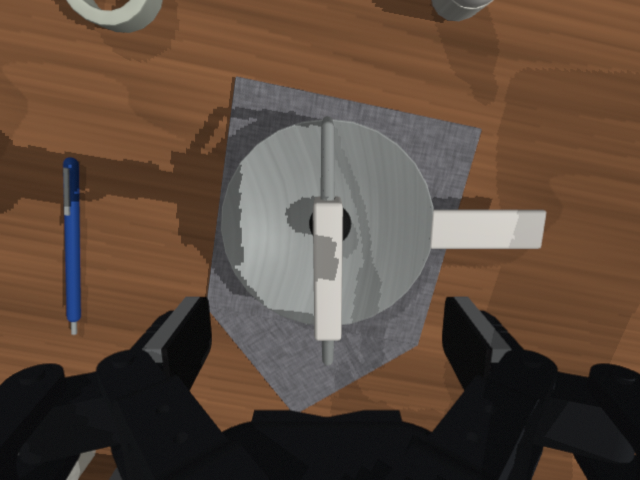

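```bash
python3 -m crank '[[0,0.05,0.05,2,0,0,0],[0,0.05,0.05,4.5,0,0,0],[0,0.05,0.05,6.3,0,0,0],[0,0.05,0.05,6.3,0,0,0],[0,0.05,0.05,6.3,0,0,0]]'; python3 -c "
from h import *
go(.5267,.1233,.106,101.2)
snap('wrist','w8')"
```

```text
time: 10.6
ee_pos: [0.5276, 0.1234, 0.1076]
tool_rot: [-0.307, 3.124, 0.0]
contact_force: [0.2, -0.5, 0.9]
width: 0.0855
t 10.6 pos [0.5276 0.1234 0.1076] yawY 101.21 tilt 0.17 w 0.0855 F [ 0.2 -0.5  0.9] q [  9.  11.  88.  -0.  81. -92.]
shift cm [0.09 0.   0.16] turn deg [-0.01  0.17  0.01]
```

View pics/w8.png

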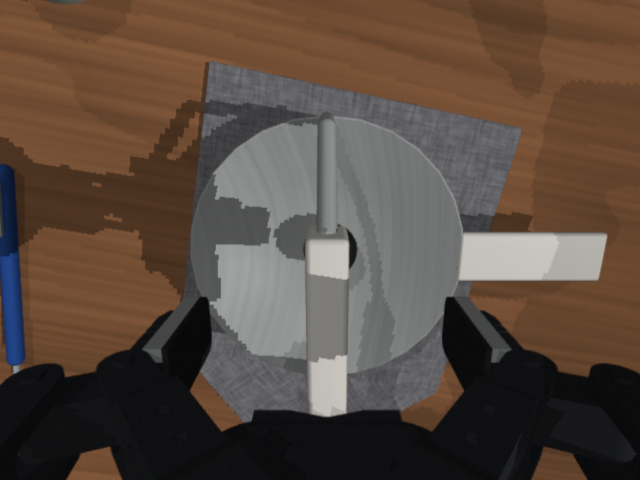

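```bash
python3 -m crank '[[60,0,0,0.1,0,0,0],[120,0,0,0.1,0,0,0],[160,0,0,0.1,0,0,0],[180,0,0,0.1,0,0,0],[190,0,0,0.1,0,0,0]]'; python3 -m crank '[[200,0,0,0,0,0,0],[215,0,0,0,0,0,0],[230,0,0,0,0,0,0],[245,0,0,0,0,0,0],[255,0,0,0,0,0,0]]';python3 -m crank '[[255,0,0,0,0,0,0],[255,0,0,0,0,0,0],[255,0,0,0,0,0,0]]'; python3 -c "
from h import *
go(.5267,.1233,.106,101.2)
snap('wrist','w9');snap('scene','s9')"
```

```text
time: 11.15
ee_pos: [0.5265, 0.1233, 0.1045]
tool_rot: [-0.307, 3.126, -0.0]
contact_force: [-0.6, -0.3, 0.5]
width: 0.0217
time: 11.65
ee_pos: [0.5265, 0.1233, 0.1045]
tool_rot: [-0.307, 3.126, -0.0]
contact_force: [-0.2, 0.3, 1.4]
width: 0.013
time: 11.95
ee_pos: [0.5266, 0.1233, 0.1045]
tool_rot: [-0.307, 3.126, -0.0]
contact_force: [-1.0, -0.3, 1.8]
width: 0.0134
t 11.95 pos [0.5266 0.1233 0.1045] yawY 101.23 tilt 0.02 w 0.0134 F [-1.  -0.3  1.8] q [  9.  11.  88.  -0.  81. -92.]
shift cm [-0.01 -0.   -0.15] turn deg [-0.01  0.02  0.03]
```

View pics/w9.png

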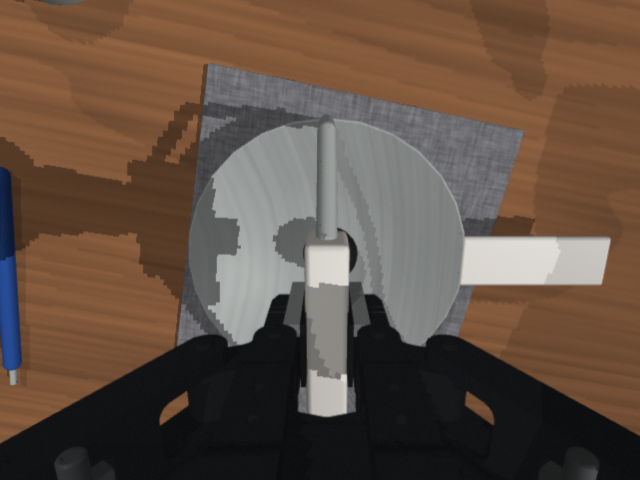

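View pics/s9.png

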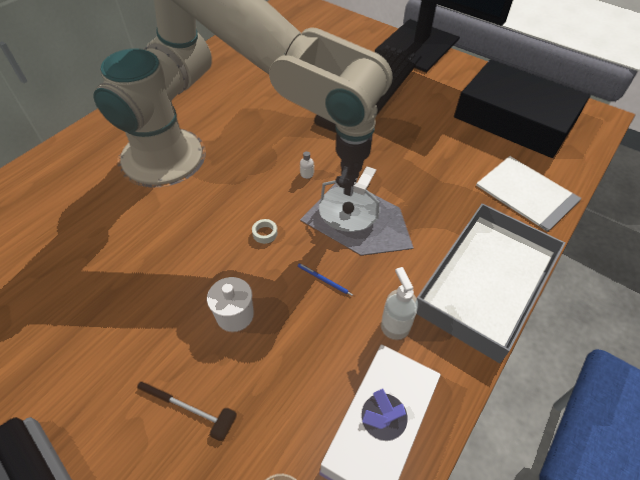

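The bar is held (13.4 mm opening) and the ball, at (340,245) in the wrist view, is still in the middle. Lift slowly.

```bash
python3 -m crank '[[255,0,0,-0.1,0,0,0],[255,0,0,-0.4,0,0,0],[255,0,0,-0.8,0,0,0],[255,0,0,-1.2,0,0,0],[255,0,0,-1.6,0,0,0]]'; python3 -m crank '[[255,0,0,0,0,0,0],[255,0,0,0,0,0,0]]'; python3 -c "
from h import *
go(.5267,.1233,.195,101.2)
snap('wrist','w10')"
```

```text
time: 12.55
ee_pos: [0.5265, 0.1233, 0.1206]
tool_rot: [0.307, -3.126, 0.0]
contact_force: [-0.6, 0.4, -3.6]
width: 0.0131
time: 12.75
ee_pos: [0.5265, 0.1233, 0.1205]
tool_rot: [-0.307, 3.126, -0.0]
contact_force: [0.6, -0.8, -4.2]
width: 0.0133
t 12.75 pos [0.5265 0.1233 0.1205] yawY 101.23 tilt 0.02 w 0.0133 F [ 0.6 -0.8 -4.2] q [  9.  10.  87.  -0.  82. -92.]
shift cm [-0.02 -0.01 -7.45] turn deg [-0.01  0.01  0.03]
```

View pics/w10.png

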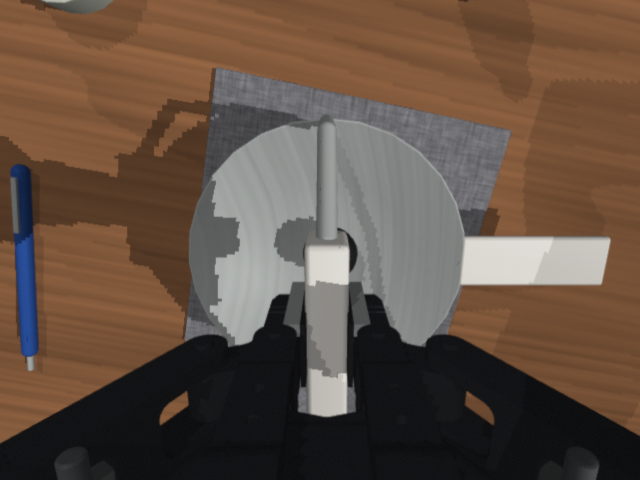

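```bash
python3 -m crank '[[255,0,0,-0.3,0,0,0],[255,0,0,-0.9,0,0,0],[255,0,0,-1.7,0,0,0],[255,0,0,-2.5,0,0,0],[255,0,0,-3.3,0,0,0]]'; python3 -m crank '[[255,0,0,-0.8,0,0,0],[255,0,0,-1.6,0,0,0],[255,0,0,-2.4,0,0,0],[255,0,0,-3.1,0,0,0],[255,0,0,-3.6,0,0,0]]';  python3 -m crank '[[255,0,0,-0.3,0,0,0],[255,0,0,-0.4,0,0,0],[255,0,0,-0.4,0,0,0],[255,0,0,-0.4,0,0,0]]';python3 -c "
from h import *
go(.518,.128,.195,0)
snap('wrist','w11');snap('scene','s11')"
```

```text
time: 13.3
ee_pos: [0.5267, 0.1234, 0.1545]
tool_rot: [-0.307, 3.126, -0.0]
contact_force: [-0.0, 0.1, -4.4]
width: 0.0134
time: 13.8
ee_pos: [0.5266, 0.1233, 0.1902]
tool_rot: [-0.307, 3.126, -0.0]
contact_force: [0.2, -0.2, -3.0]
width: 0.0132
time: 14.2
ee_pos: [0.5263, 0.1233, 0.193]
tool_rot: [0.307, -3.126, 0.0]
contact_force: [0.3, -0.1, -4.4]
width: 0.0133
t 14.2 pos [0.5263 0.1233 0.193 ] yawY 101.23 tilt 0.04 w 0.0133 F [ 0.3 -0.1 -4.4] q [  9.   7.  82.  -0.  91. -92.]
shift cm [ 0.72  0.62 -0.2 ] turn deg [-4.0000e-02 -3.0000e-02  1.0123e+02]
```

View pics/w11.png

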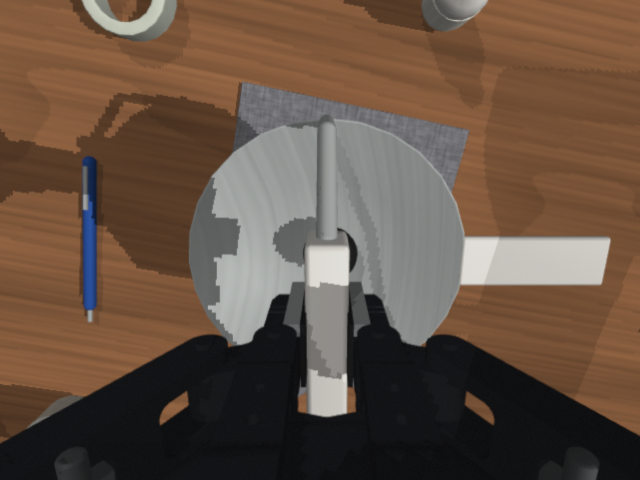

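View pics/s11.png

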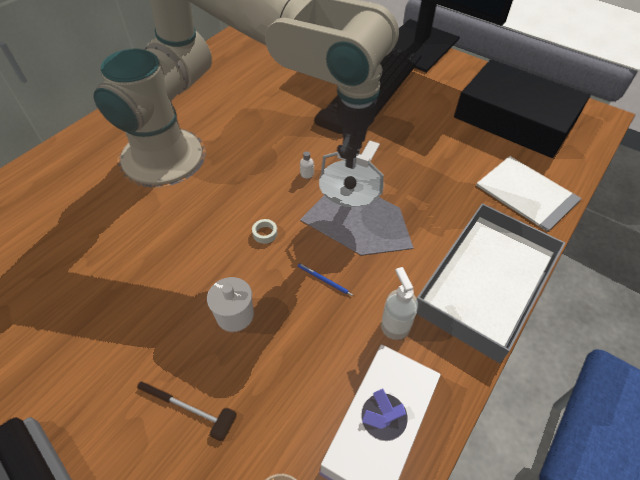

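```bash
python3 -m crank '[[255,0,0,0,0,0,0.5],[255,0,0,0,0,0,2],[255,0,0,0,0,0,4],[255,0,0,0,0,0,7],[255,0,0,0,0,0,10]]'; python3 -m crank '[[255,0,0,0,0,0,3],[255,0,0,0,0,0,6],[255,0,0,0,0,0,9],[255,0,0,0,0,0,12],[255,0,0,0,0,0,15]]';python3 -c "
from h import *
go(.5263,.1233,.193,0)
snap('wrist','w12')"
```

```text
time: 14.8
ee_pos: [0.5265, 0.1233, 0.1933]
tool_rot: [0.028, -3.141, 0.0]
contact_force: [0.3, -0.7, -4.9]
width: 0.0131
time: 15.3
ee_pos: [0.5265, 0.1233, 0.1933]
tool_rot: [-0.382, -3.118, 0.0]
contact_force: [0.2, -0.5, -4.2]
width: 0.013
t 15.3 pos [0.5265 0.1233 0.1933] yawY 76.04 tilt 0.01 w 0.013 F [ 0.2 -0.5 -4.2] q [  9.   7.  82.  -0.  91. -67.]
shift cm [ 0.01 -0.01  0.03] turn deg [-1.000e-02  0.000e+00  7.604e+01]
```

View pics/w12.png

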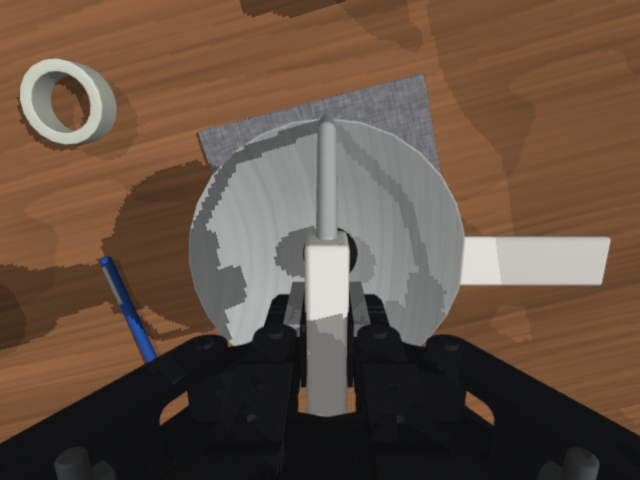

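The ball hasn't shifted. Continue turning, 76° to go.

```bash
python3 -m crank '[[255,0,0,0,0,0,3],[255,0,0,0,0,0,6],[255,0,0,0,0,0,9],[255,0,0,0,0,0,12],[255,0,0,0,0,0,15]]'; python3 -m crank '[[255,0,0,0,0,0,3],[255,0,0,0,0,0,6],[255,0,0,0,0,0,9],[255,0,0,0,0,0,12],[255,0,0,0,0,0,15]]';python3 -m crank '[[255,0,0,0,0,0,3],[255,0,0,0,0,0,6],[255,0,0,0,0,0,9],[255,0,0,0,0,0,12],[255,0,0,0,0,0,15]]';python3 -m crank '[[255,0,0,0,0,0,3],[255,0,0,0,0,0,6],[255,0,0,0,0,0,9],[255,0,0,0,0,0,12],[255,0,0,0,0,0,15]]';python3 -m crank '[[255,0,0,0,0,0,3],[255,0,0,0,0,0,6],[255,0,0,0,0,0,9],[255,0,0,0,0,0,11.5],[255,0,0,0,0,0,13]]';python3 -m crank '[[255,0,0,0,0,0,1.5],[255,0,0,0,0,0,2.5],[255,0,0,0,0,0,3],[255,0,0,0,0,0,3],[255,0,0,0,0,0,3]]';python3 -m crank '[[255,0,0,0,0,0,0],[255,0,0,0,0,0,0],[255,0,0,0,0,0,0]]';python3 - <<'E'
from h import *
go(.5265,.1233,.193,0)
snap('wrist','w13');snap('scene','s13');snap('top','t13')
p,d,K,k1,T=load("s13.npz")
c=p[130:270,270:430,::-1]; cv2.imwrite("pics/s13c.png",cv2.resize(c,None,fx=4,fy=4))
E
```

```text
time: 15.85
ee_pos: [0.5265, 0.1233, 0.1933]
tool_rot: [0.784, 3.042, -0.0]
contact_force: [0.8, -0.0, -4.5]
width: 0.013
time: 16.35
ee_pos: [0.5265, 0.1233, 0.1933]
tool_rot: [1.174, 2.914, -0.0]
contact_force: [-0.2, 1.4, -4.3]
width: 0.0126
time: 16.85
ee_pos: [0.5265, 0.1233, 0.1934]
tool_rot: [1.544, 2.736, -0.0]
contact_force: [-0.1, 0.1, -3.3]
width: 0.0131
time: 17.35
ee_pos: [0.5265, 0.1233, 0.1934]
tool_rot: [1.888, 2.511, 0.0]
contact_force: [0.4, 0.7, -4.4]
width: 0.0131
time: 17.85
ee_pos: [0.5265, 0.1233, 0.1933]
tool_rot: [2.159, 2.282, -0.0]
contact_force: [-0.1, 0.1, -4.2]
width: 0.0131
time: 18.35
ee_pos: [0.5265, 0.1233, 0.1933]
tool_rot: [2.217, 2.226, -0.0]
contact_force: [0.4, -0.2, -3.5]
width: 0.0134
time: 18.65
ee_pos: [0.5265, 0.1233, 0.1934]
tool_rot: [2.217, 2.226, -0.0]
contact_force: [-0.4, 0.1, -3.5]
width: 0.013
t 18.65 pos [0.5265 0.1233 0.1934] yawY 0.23 tilt 0.01 w 0.013 F [-0.4  0.1 -3.5] q [ 9.  7. 82. -0. 91.  9.]
shift cm [-0.    0.    0.04] turn deg [0.   0.   0.23]
```

View pics/w13.png

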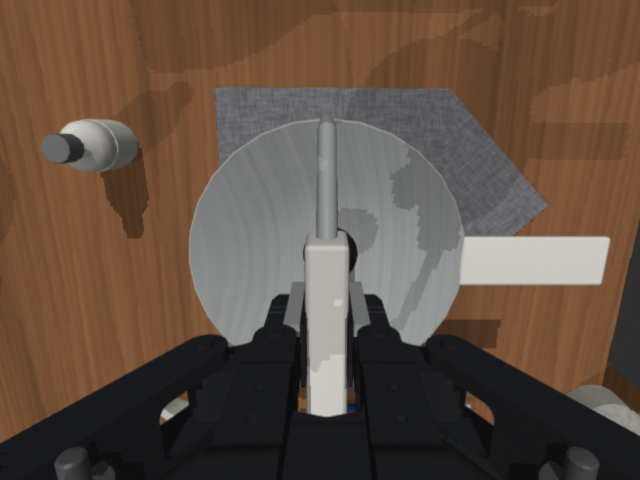

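View pics/s13c.png

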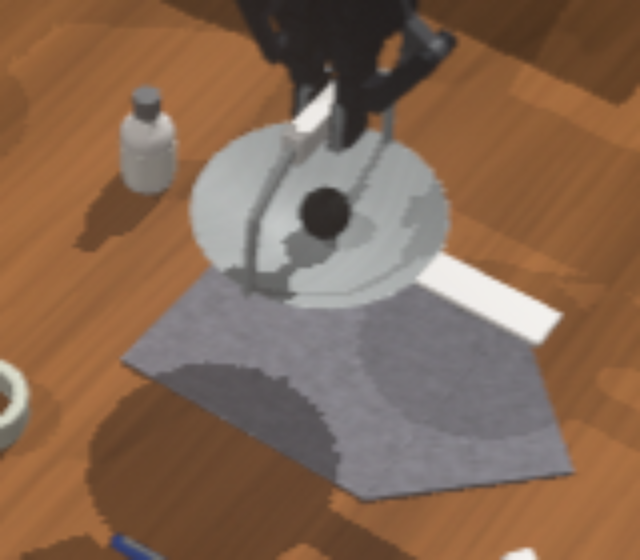

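View pics/t13.png

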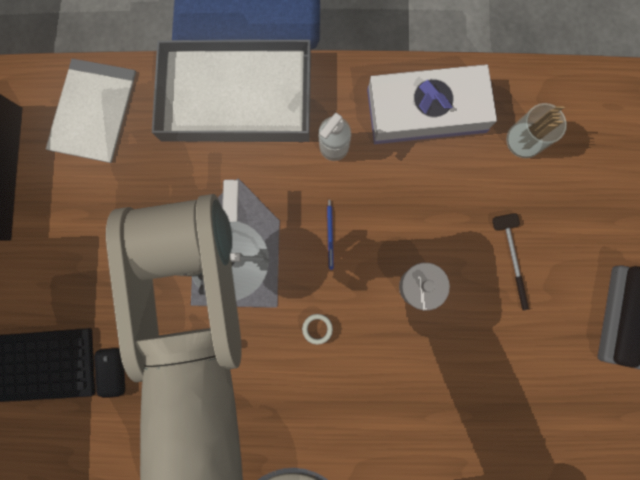

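```bash
python3 - <<'E'
from h import *
for n in('s13','w13'):
    p,d,K,k1,T=load(n+".npz"); C=cloud(p,d,K,k1,T)
    g=p.astype(int)
    s=(C[...,0]>.61)&(C[...,0]<.69)&(abs(C[...,1]-.123)<.03)&(C[...,2]>.1)&(C[...,2]<.14)&(d>0)&(p.min(2)>90)
    q=C[s]; print(n,'tongue',s.sum(),q.mean(0),q.max(0)[0],cv2.minAreaRect(np.float32(q[:,:2])),np.linalg.lstsq(np.c_[q[:,:2],np.ones(len(q))],q[:,2],rcond=None)[0][:2])
    s=(p.max(2)<60)&(np.hypot(C[...,0]-.5265,C[...,1]-.123)<.035)&(C[...,2]>.1)&(C[...,2]<.14)&(d>0)
    q=C[s]; print('ball pts',s.sum(),q.mean(0),q.max(0))
    if n=='s13':
        A=np.c_[2*q,np.ones(len(q))]; o=np.linalg.lstsq(A,(q**2).sum(1),rcond=None)[0]; print('ball centre',o[:3])
E
python3 -c "
from station import bot
bot.close_job()"
```

```text
s13 tongue 313 [0.64392361 0.11830115 0.12037775] 0.6773071056411357 ((0.6438397169113159, 0.11904936283826828), (0.029132073745131493, 0.06719992309808731), 88.95755004882812) [0.00306643 0.02106845]
ball pts 109 [0.53206266 0.11712873 0.12423951] [0.54259592 0.13124742 0.13268781]
ball centre [0.52892995 0.12125759 0.11927135]
w13 tongue 5834 [0.6428563  0.12203454 0.12079333] 0.6774490198964751 ((0.6437215209007263, 0.12117287516593933), (0.028306541964411736, 0.06741201132535934), 89.87325286865234) [-0.00042699 -0.01295285]
ball pts 212 [0.53822596 0.12762622 0.12289216] [0.54109816 0.13793375 0.1277055 ]
the job is handed in; nothing more can be done
```

I put the lid on the pot, then lifted the dish level, turned it a quarter turn in the air, and handed the job in while still holding it. The handover gives no verdict, so the results below are my own last camera and arm readings.

- **Lid:** its top was at 81.3–81.8 mm against a nominal 81 mm, level, and about 1.5 mm off the pot's centre. The cameras disagreed by about 1.5 mm on its position. I did not measure it again after that; the later pictures show the lid still on the pot and the pot where it stood.
- **Dish:** I gripped the bar, lifted the dish straight up about 89 mm, and only then turned it about 101°. It ended about 9 cm above the desk and about 1 cm from the mat's origin. The tongue points toward the mat's point within about 1°, and the tool was still and within 0.02° of vertical. The tongue's slope along its length was about 0.2° or less. Across its width the two cameras gave +1.2° and −0.7°, which I take as noise.
- **Ball:** it stayed in the middle throughout, about 3 mm from the dish's axis at the end.
- **Other objects:** nothing else on the desk looked moved in the last overhead picture. The run took about 19 s of the 58 s allowed. No check failed.

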